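# Serve the coffee jug on its trivet

## Robot

A 6-joint arm with a two-finger parallel gripper is mounted at the origin on the work surface. World frame = base frame: x ahead of the robot, y to its left, z up, the work surface at z = 0. Lengths are in m, angles in rad, forces in N, time in s.
With the tool pointing down it reaches from about 0.425 to 0.95 m from the base axis. Payload 14.7 kg.
Tool frame: the origin (TCP) lies midway between the tips of the shut fingers; the grasp point (between the pads) lies 19 mm behind it; z points along the fingers, y is the line along which they close (so a half turn about z gives the same grasp; the last joint's range is limited). The gripper opens to 85 mm and grips with 20 to 120 N. Pads are 22 mm wide; open, the fingers measure 114 mm over their backs; the gripper's body (76 mm by 85 mm) begins 54 mm behind the grasp point. The pads swing forward as they close: fully open they stand 13 mm farther back than shut.
Start: joints at [1.295, 0.48, 1.596, -0, 1.065, -0.047], TCP at [0.147, 0.633, 0.231] pointing down, gripper open.
Joint ranges: [-2.75, 2.75], [-0.82, 2.05], [0.23, 2.67], [-1.56, 4.7], [0.09, 2.69], [-2.92, 2.92]. Speed limits (rad/s): [1.89, 1.89, 2.39, 3.01, 3.01, 3.01].

## Interface

Orientations are given as a rotation vector (axis times angle).
In Python, from cell import bot, optics, job_done, telemetry gives the robot as it stands. Calls block until the motion is done:
- bot.goto(position, orientation): joint-space move of the TCP to a pose.
- bot.move_straight(position, attitude=None, velocity=0.15, max_force=None): straight line of the TCP; attitude=None keeps the orientation; velocity is the mean speed in m/s. With max_force (N) it stops when the force on the tool has changed by that much, and returns True; else False.
- bot.move_joints(angles): joint-space move.
- bot.set_gripper(opening): finger opening in m; the grip force is fixed at half the most; returns when the fingers have stopped.
- bot.dwell(seconds).
- bot.inverse_kinematics(position, orientation): joint angles nearest the present ones, or None.
- optics.read_camera(name): name is "side" or "top" or "wrist"; returns the picture (480x640x3 uint8, red, green, blue); there is no depth.
- optics.camera_model(name): a dict with "fx", "fy", "cx", "cy" (pixels), "pose" (4x4, takes a point from camera to world coordinates); the wrist camera has in their place "T_tool_cam" (4x4, takes a point from camera to tool coordinates, whose origin is the TCP and whose axes are the flange's). Camera axes: x right, y up, looking along -z (the intrinsics and any distortion apply to the point x, -y, -z); pixel columns grow to the right and rows downward; lengths in m; the calibration is good to about 2 mm. A picture is of the moment at which its call begins: read the wrist's pose just before it. camera_model takes no time and is no camera call.
A pose or a line that the arm cannot do raises bot.MotionError and nothing moves.
- job_done(): hands the job in; it is judged then, once.
Readings, each from a call of its own:
- telemetry.read_t(): time.
- telemetry.read_joint_positions(): joint angles.
- telemetry.read_qvel(): joint speeds.
- telemetry.read_effort(): joint torques, N m.
- telemetry.read_ee_pos(): TCP position.
- telemetry.read_eef_rot(): TCP orientation.
- telemetry.read_contact_force(): force on the tool from outside, world axes, zero at the start.
- telemetry.read_wrist_torque(): the same for the moment, N m.
- telemetry.read_gripper_width(): finger opening in m.
- telemetry.read_grip_force(): force on a finger pad.
Only numpy, scipy, OpenCV 4.12 (cv2) and the standard library are available. Lean on these libraries where they do the work, as an engineer would, in place of code of your own. Each camera call takes 0.05 s, during which the arm holds its last target. There are 200 camera calls.

## Task

Take the ring trivet off the hook of its sloping rack and lay it flat on the placemat, wholly within the mat's edges. Then lift the coffee jug by its handle off the pour-over stand and set it down gently in the middle of the trivet, keeping it upright all the way. Leave the dripper above the jug sitting in its holder, and the bowl, tumbler and jam jar where they are.

Things in the scene. Friction and masses are not known exactly. Their poses are not given: they have to be found in the camera images.
- placemat: Green placemat fixed to the table, 240 (its x) by 250 (its y) mm, 3 mm thick; origin at the centre of its underside, on the table top, between the stand and the rack.
- stand: Fixed pour-over stand; origin on the table under the seat's axis, +x towards the rear post (radius 7, at x = 88 mm). Wooden foot x -80 to 100, y +-75 mm, top at 20 mm; the jug stands on it inside a seat ring (inner radius 55, top at 26 mm). The post carries a holder ring (outer radius 60, inner 34, height 187 to 195 mm) over the jug. Open towards -x, the placemat's side.
- jug: Steel jug, radius 48 mm up to 85 mm, 39 mm at the rim, 125 mm high, 0.45 kg; origin at the centre of its underside, z up. Black handle towards its own -x (at the start roughly towards the placemat), a loop of bar 16 mm wide (y): upper bar out to x = -100 at height 92 to 108, upright bar x -100 to -84 from 34 to 104, lower bar at height 28 to 40 mm.
- jug_handle (a point): Point at the upper outer corner of the jug's handle, at x = -92, y = 0, z = 97 mm in the jug's frame: pinch here across the jug's y (16 mm wide). The dripper overhangs, so the tool must lean, its body away from the dripper, by some 25 to 40 degrees.
- dripper: White ceramic filter cone, loose in the stand's holder ring right above the jug; origin at the centre of its flange's underside, 195 mm above the table. A spigot of radius 24 mm reaches 14 mm below the origin, leaving 36 mm above the jug's rim; flange radius 50 mm; cone mouth radius 62 mm at 75 mm above the origin.
- rack: Fixed wooden trivet rack, its sloping face turned to the placemat; origin on the table under its centre. Two rails 16 mm wide at y = -36 and 36 mm form a face that rises at 40 degrees towards its +x, from (-75, 0, 30) to (55, 0, 139) mm in its frame. A steel hook (rod radius 5 mm) stands square out of the face 120 mm up the slope for 24 mm, then turns 5 mm up-slope over its last 7 mm.
- hook_tip (a point): Centre of the rounded end of the rack's hook, 31 mm off the face.
- trivet: Cork ring, outer radius 65, inner 40, 16 mm thick; origin at the centre of its underside, z along its axis. At the start it lies on the rack's face (axis leaning 40 degrees to the rack's -x), inner edge on the hook, origin (-10, 0, 84) mm in the rack's frame. Its 25 mm band can be pinched with one finger inside the ring; lift 12 mm up-slope to clear the hook's end.
- trivet_center (a point): Middle of the trivet (8 mm above its underside, on its axis).
- bowl: White breakfast bowl, 124 mm across, 70 mm high, beyond the placemat; origin at the centre of its underside; leave alone.
- tumbler: Green glass tumbler, 74 mm across, 90 mm high, beyond the placemat; origin at the centre of its underside; leave alone.
- jam_jar: Jam jar, 62 mm across, 75 mm high, beyond the placemat; origin at the centre of its underside; leave alone.
Mind the look-alikes: they are no part of the job. Of the things shaped like the trivet, the cork one is meant.

How it is judged:
By the outcome, as a careful person would: the job done as asked, in the order asked, and still so for the second after the job is handed in, with the robot touching nothing.
It also fails if it takes over 61 s, if anything falls off the work surface, if the arm or the gripper's body presses on something with over 40 N, if the wrist force passes 120 N, or if a joint passes its speed limit or range.

## Working session

There is one attempt and no reset: what is moved stays moved. The work goes in short steps, each a Python script; the robot and the scene stay as the last script left them, time stands still between calls to the robot, and variables do not carry over. Pictures are saved under pics/ and viewed, at most 11 in all, crops included, and the job is handed in when it is done.

```bash
ls; mkdir -p pics; python3 - <<'E'
from cell import bot, optics, telemetry
import cv2
for n in("top","side"):
    cv2.imwrite(f"pics/{n}0.png",optics.read_camera(n)[:,:,::-1]); m=optics.camera_model(n); print(n,m)
print(optics.camera_model("wrist"),telemetry.read_t(),telemetry.read_eef_rot())
E
```

```text
pics
top {'fx': 462.5419121998233, 'fy': 462.5419121998233, 'cx': 318.50314741283336, 'cy': 229.96773681989345, 'pose': array([[ 0.00889192,  0.99673689, -0.08022787,  0.4804906 ],
       [-0.99992912,  0.00822769, -0.00860611, -0.03729494],
       [-0.00791794,  0.0802987 ,  0.9967394 ,  1.15115827],
       [ 0.        ,  0.        ,  0.        ,  1.        ]])}
side {'fx': 474.117015978789, 'fy': 474.117015978789, 'cx': 327.4830634362358, 'cy': 232.60978980609448, 'pose': array([[ 0.74506664,  0.3843118 , -0.54514232,  0.03528513],
       [-0.66686612,  0.41346531, -0.6199484 , -0.64094619],
       [-0.01285605,  0.82543981,  0.56434373,  0.67141591],
       [ 0.        ,  0.        ,  0.        ,  1.        ]])}
{'fx': 390.5811698669735, 'fy': 390.5811698669735, 'cx': 323.6745154194959, 'cy': 234.06820473696922, 'T_tool_cam': array([[ 2.12969265e-04,  9.59933835e-01,  2.80226672e-01,
         7.14774540e-02],
       [ 9.99999891e-01, -3.21028421e-04,  3.39713564e-04,
        -8.36291979e-04],
       [ 4.16063270e-04,  2.80226569e-01, -9.59933798e-01,
        -1.42350233e-01],
       [ 0.00000000e+00,  0.00000000e+00,  0.00000000e+00,
         1.00000000e+00]])} 0.1 [-3.58642814e-01 -3.12087917e+00  1.65028728e-03]
```

View pics/top0.png

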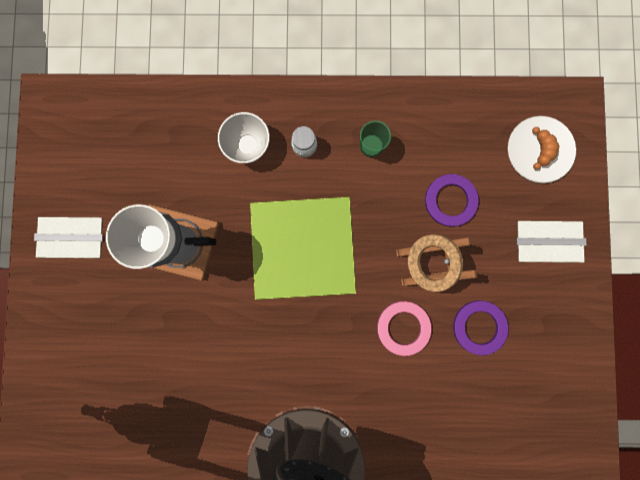

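View pics/side0.png

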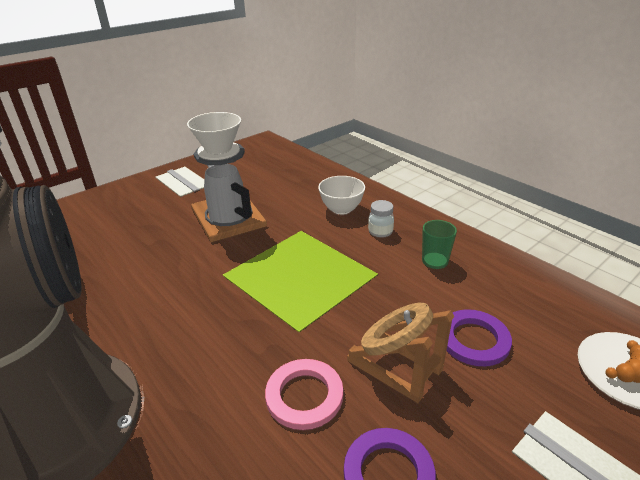

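The cork ring on the rack is at top (435,263) / side (397,327). The look-alikes are purple rings at top (452,200) and (481,327) and a pink ring at top (404,328), all lying on the table. The cork-coloured one on the hook fits the description. The jug handle is at top (200,241) / side (243,203), and the mat is centred at about top (303,248). I'll confirm with enlarged crops.

```bash
python3 - <<'E'
import cv2,numpy as np
t=cv2.imread("pics/top0.png");s=cv2.imread("pics/side0.png")
a=cv2.resize(t[190:310,380:500],(400,400),interpolation=cv2.INTER_CUBIC)
b=cv2.resize(t[190:290,100:240],(400,286),interpolation=cv2.INTER_CUBIC)
c=cv2.resize(s[290:410,335:475],(400,343)[::1],interpolation=cv2.INTER_CUBIC)
d=cv2.resize(s[100:250,180:280],(190,286),interpolation=cv2.INTER_CUBIC)
o=np.zeros((600,800,3),np.uint8)
o[:286,:400]=b;o[:286,400:590]=d
o[290:600,:310]=cv2.resize(a,(310,310));o[290:600,320:681]=cv2.resize(c,(361,310))
cv2.imwrite("pics/crop1.png",o)
for n,p in(("cork",t[250,415]),("cork2",t[280,430]),("rail",t[244,460]),("rail2",t[275,470]),("foot",t[265,200]),("foot2",t[220,208]),("table",t[350,300]),("table",t[170,300]),("handle",t[241,200]),("scork",s[335,375]),("srail",s[370,390]),("shand",s[200,245]),("sfoot",s[228,225])): print(n,p,cv2.cvtColor(p[None,None],cv2.COLOR_BGR2HSV)[0,0])
E
```

```text
cork [101 141 182] [ 15 113 182]
cork2 [ 84 119 155] [ 15 117 155]
rail [ 69 106 160] [ 12 145 160]
rail2 [ 75 114 171] [ 12 143 171]
foot [34 58 88] [ 13 156  88]
foot2 [ 75 113 168] [ 12 141 168]
table [ 51  71 115] [  9 142 115]
table [ 43  60 102] [  9 148 102]
handle [16 16 16] [ 0  0 16]
scork [ 72 108 141] [ 16 125 141]
srail [33 45 70] [ 10 135  70]
shand [32 32 30] [90 16 32]
sfoot [42 68 97] [ 14 145  97]
```

View pics/crop1.png

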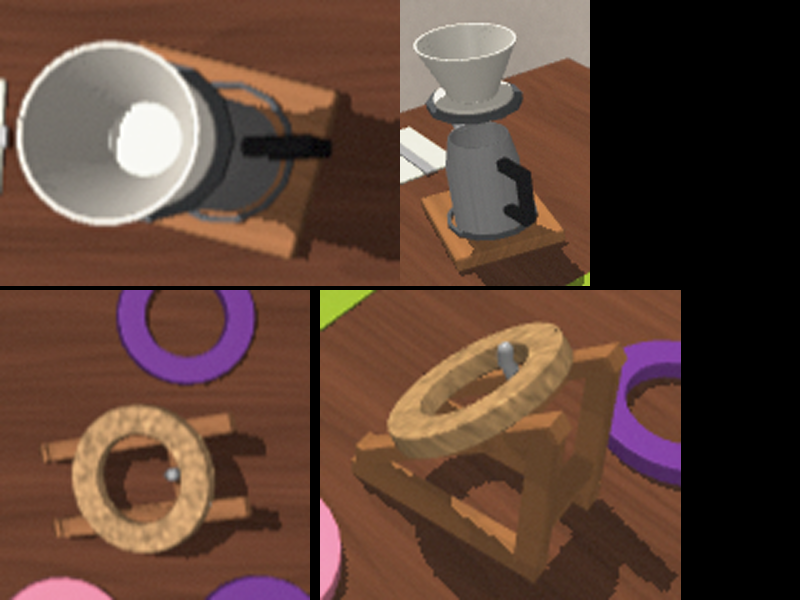

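The crop confirms it: the cork ring sits on the rack's hook, with the hook tip at top (446.6,261.2) / side (406.7,312.5). The handle's outer end is at top (216,241.5), and the foot corners are at top (218,222) and (203,280).

```bash
cat > vis.py <<'E'
import numpy as np,cv2
from cell import optics
def ray(n,p,T=None):
    m=optics.camera_model(n); T=m["pose"] if T is None else T@m["T_tool_cam"]
    d=T[:3,:3]@np.array([(p[0]-m["cx"])/m["fx"],-(p[1]-m["cy"])/m["fy"],-1.]); return T[:3,3],d/np.linalg.norm(d)
def plane(n,p,z,T=None):
    o,d=ray(n,p,T); return o+d*(z-o[2])/d[2]
def tri(*rs):
    A=sum(np.eye(3)-np.outer(d,d) for o,d in rs); b=sum((np.eye(3)-np.outer(d,d))@o for o,d in rs)
    x=np.linalg.solve(A,b); return x,[np.linalg.norm(np.cross(x-o,d)) for o,d in rs]
E
python3 - <<'E'
from vis import *
np.set_printoptions(precision=4,suppress=True)
t=cv2.imread("pics/top0.png");s=cv2.imread("pics/side0.png")
ht=cv2.cvtColor(t,cv2.COLOR_BGR2HSV);hs=cv2.cvtColor(s,cv2.COLOR_BGR2HSV)
def big(m): 
    c,_=cv2.findContours(m,cv2.RETR_CCOMP,cv2.CHAIN_APPROX_NONE); return sorted(c,key=cv2.contourArea)[::-1]
def roi(m,x0,x1,y0,y1):
    o=np.zeros_like(m);o[y0:y1,x0:x1]=m[y0:y1,x0:x1];return o
for n,h in(("top",ht),("side",hs)):
    c=big(cv2.inRange(h,(30,120,80),(45,255,255)))[0]
    q=cv2.approxPolyDP(c,8,True)[:,0]; P=np.array([plane(n,p,.003) for p in q]); print("mat",n,q.tolist(),P[:,:2],P.mean(0),np.linalg.norm(P-np.roll(P,1,0),axis=1))
# cork
for n,h,r in(("top",ht,(400,475,225,300)),("side",hs,(355,440,298,358))):
    m=roi(cv2.inRange(h,(13,60,100),(20,135,255)),*r); m=cv2.morphologyEx(m,cv2.MORPH_OPEN,np.ones((3,3)))
    for c in big(m)[:2]: print("cork",n,cv2.fitEllipse(c),cv2.contourArea(c))
print("hooktip",tri(ray("top",(446.6,261.2)),ray("side",(406.7,312.5))))
f=lambda u,v:(380+u/2.583,190+(v-290)/2.583)
U0,U1=plane("top",f(45,453),.03),plane("top",f(230,424),.139)
L0,L1=plane("top",f(57,530),.03),plane("top",f(247,506),.139)
print("rails",U0,U1,L0,L1,[np.degrees(np.arctan2(*(b-a)[[1,0]])) for a,b in((U0,U1),(L0,L1),(L0,U0),(L1,U1))])
m=roi(cv2.inRange(ht,(0,0,0),(180,255,30)),184,220,235,250)
c=big(m)[0];r=cv2.minAreaRect(c);bx=cv2.boxPoints(r);P=np.array([plane("top",p,.020+.108) for p in bx]);print("handle",bx.tolist(),P)
print("corner",tri(ray("top",(215.9,241.5)),ray("side",(248.4,189))))
a,b=plane("top",(218,222.2),.02),plane("top",(203.2,280),.02);print("foot",a,b,np.linalg.norm(a-b))
for p in((265+0,0),): pass
m=roi(cv2.inRange(ht,(10,100,70),(16,255,255)),150,225,200,285)
for c in big(m)[:2]: print("footpoly",cv2.contourArea(c),cv2.approxPolyDP(c,3,True)[:,0].tolist())
# dripper mouth z=.27
m=roi(cv2.inRange(ht,(0,0,120),(180,50,255)),104,180,200,272);c=cv2.convexHull(big(m)[0]);e=cv2.fitEllipse(c);print("drip",e,plane("top",e[0],.27))
E
```

```text
mat top [[349, 197], [250, 203], [255, 299], [355, 293]] [[ 0.6563 -0.103 ]
 [ 0.6393  0.1448]
 [ 0.401   0.1275]
 [ 0.418  -0.1186]] [0.5286 0.0127 0.003 ] [0.2389 0.2484 0.2389 0.2467]
mat side [[302, 231], [223, 274], [298, 331], [377, 274]] [[ 0.6388  0.1423]
 [ 0.4018  0.1301]
 [ 0.4165 -0.1174]
 [ 0.653  -0.102 ]] [0.5275 0.0132 0.003 ] [0.2447 0.2373 0.2479 0.2371]
cork top ((434.79583740234375, 262.5155029296875), (53.93992614746094, 57.25190353393555), 162.00633239746094) 2423.0
cork top ((434.14007568359375, 262.395263671875), (30.20673179626465, 35.77599334716797), 156.9376983642578) 844.5
cork side ((396.9097900390625, 328.61529541015625), (35.28143310546875, 80.59342956542969), 59.83949661254883) 2216.5
cork side ((399.49755859375, 323.4607238769531), (12.615201950073242, 43.15483474731445), 49.84882736206055) 335.5
hooktip (array([ 0.4953, -0.3084,  0.1358]), [np.float64(0.0010093482943973851), np.float64(0.00100934829439753)])
rails [ 0.5162 -0.219   0.03  ] [ 0.5386 -0.3578  0.139 ] [ 0.4446 -0.2298  0.03  ] [ 0.4696 -0.3708  0.139 ] [np.float64(-80.82897267613559), n
[... 265 characters left out ...]
rner (array([0.5335, 0.1966, 0.1414]), [np.float64(0.0012870262971807166), np.float64(0.001287026297180664)])
foot [0.5887 0.22   0.02  ] [0.4469 0.2524 0.02  ] 0.1454357146945058
footpoly 618.0 [[210, 246], [203, 246], [197, 259], [184, 268], [165, 264], [153, 268], [158, 270], [156, 274], [161, 273], [160, 269], [187, 280], [201, 280], [202, 284]]
footpoly 586.0 [[150, 203], [172, 218], [195, 223], [203, 236], [214, 236], [216, 219], [204, 218], [205, 214], [191, 215], [192, 211], [184, 213], [191, 207], [182, 212], [166, 208], [166, 202], [164, 208], [160, 203]]
drip ((139.1858367919922, 236.3932647705078), (63.610076904296875, 68.87467193603516), 88.57575988769531) [0.5362 0.3136 0.27  ]
```

```bash
cat > geo.py <<'E'
import numpy as np
from scipy.spatial.transform import Rotation as R
from cell import bot,telemetry
yaw=np.radians(-80.4); rx=np.array([np.cos(yaw),np.sin(yaw),0]); ez=np.array([0,0,1.])
a=np.radians(40); s=np.cos(a)*rx+np.sin(a)*ez; n=-np.sin(a)*rx+np.cos(a)*ez
def rv(z,y):
    z=z/np.linalg.norm(z); y=y-z*(y@z); y/=np.linalg.norm(y)
    return R.from_matrix(np.c_[np.cross(y,z),y,z]).as_rotvec()
def tool():
    T=np.eye(4);T[:3,3]=telemetry.read_ee_pos();T[:3,:3]=R.from_rotvec(telemetry.read_eef_rot()).as_matrix();return T
E
python3 - <<'E'
from geo import *; from vis import *
np.set_printoptions(precision=3,suppress=True)
print("trivet mid", tri(ray("top",(434.8,262.5)),ray("side",(396.9,328.6))), "hole",tri(ray("top",(434.1,262.4)),ray("side",(399.5,323.5))))
O=np.array([.4945,-.3055,0]); C=O-.010*rx+.084*ez; print("pred",C+.008*n)
for sg in(1,-1):
    print(sg,[bot.inverse_kinematics(p,rv(z,sg*y)) for p,z,y in((C-.0525*s+.1*n,-n,s),(C-.0525*s,-n,s),(np.array([.519,.065,.02]),-ez,rx))])
for sg in(1,-1):
  for l in(28,35):
    l=np.radians(l);z=np.array([0,np.sin(l),-np.cos(l)])
    print(sg,[bot.inverse_kinematics(p,rv(z,np.array([sg*1.,0,0]))) for p in((.536,.222,.117),(.536,.222,.127),(.536,.1,.15),(.528,-.08,.117),(.528,-.08,.2))])
E
```

```text
trivet mid (array([ 0.493, -0.294,  0.09 ]), [np.float64(0.0008662847505042335), np.float64(0.0008662847505041284)]) hole (array([ 0.495, -0.292,  0.099]), [np.float64(0.0023223850449945343), np.float64(0.002322385044994694)])
pred [ 0.492 -0.291  0.09 ]
1 [array([ 0.029,  0.521,  2.229, -1.252,  0.735,  2.544]), array([-0.114,  0.694,  2.231,  4.697,  0.666,  2.8  ]), array([ 0.067,  0.623,  2.045, -0.   ,  0.474,  1.47 ])]
-1 [array([ 0.029,  0.521,  2.229, -1.252,  0.735, -0.598]), array([-0.114,  0.694,  2.231,  4.697,  0.666, -0.341]), array([ 0.067,  0.623,  2.045, -0.   ,  0.474, -1.672])]
1 [array([ 0.032,  0.544,  1.987,  0.76 ,  0.749, -0.572]), array([ 0.032,  0.528,  1.982,  0.744,  0.765, -0.55 ]), array([-0.194,  0.495,  1.96 ,  0.632,  0.895, -0.648]), array([-0.501,  0.592,  1.875,  0.515,  0.99 , -0.856]), array([-0.501,  0.477,  1.819,  0.47 ,  1.14 , -0.764])]
1 [array([-0.04 ,  0.582,  2.004,  0.903,  0.818, -0.763]), array([-0.04 ,  0.565,  1.999,  0.887,  0.832, -0.74 ]), array([-0.263,  0.539,  1.96 ,  0.736,  0.969, -0.792]), array([-0.557,  0.645,  1.844,  0.583,  1.085, -0.949]), array([-0.557,  0.529,  1.796,  0.544,  1.224, -0.853])]
-1 [array([0.032, 0.544, 1.987, 0.76 , 0.749, 2.57 ]), array([0.032, 0.528, 1.982, 0.744, 0.765, 2.592]), array([-0.194,  0.495,  1.96 ,  0.632,  0.895,  2.493]), array([-0.501,  0.592,  1.875,  0.515,  0.99 ,  2.285]), array([-0.501,  0.477,  1.819,  0.47 ,  1.14 ,  2.377])]
-1 [array([-0.04 ,  0.582,  2.004,  0.903,  0.818,  2.379]), array([-0.04 ,  0.565,  1.999,  0.887,  0.832,  2.402]), array([-0.263,  0.539,  1.96 ,  0.736,  0.969,  2.349]), array([-0.557,  0.645,  1.844,  0.583,  1.085,  2.193]), array([-0.557,  0.529,  1.796,  0.544,  1.224,  2.288])]
```

```bash
python3 - <<'E'
from geo import *
np.set_printoptions(precision=2,suppress=True)
C=np.array([.4935,-.292,.09])-.008*n; t=np.cross(n,s); print("t",t)
for tilt in(40,36,32):
  b=np.radians(tilt); ss=np.cos(b)*rx+np.sin(b)*ez; nn=-np.sin(b)*rx+np.cos(b)*ez
  for ph in range(-100,101,20):
    p=np.radians(ph); rad=-np.cos(p)*s+np.sin(p)*t
    radt=-np.cos(p)*ss+np.sin(p)*t
    for sg in(1,-1):
      out=[]
      for d,u in((.1,0),(0,0),(0,.018),(.06,.018)):
        q=bot.inverse_kinematics(C+.0525*rad+d*nn+u*s,rv(-nn,sg*radt)); out.append(None if q is None else (q[3],q[4],q[5]))
      if all(o is not None and o[0]<2 for o in out): print(tilt,ph,sg,np.array(out).ravel())
E
```

```text
t [0.99 0.17 0.  ]
40 20 1 [-1.22  0.74 -0.3  -1.53  0.67 -0.06 -1.52  0.66 -0.11 -1.33  0.7  -0.25]
40 40 1 [-1.19  0.75 -0.   -1.48  0.67  0.22 -1.46  0.66  0.17 -1.29  0.71  0.03]
40 60 1 [-1.16  0.76  0.29 -1.44  0.67  0.5  -1.42  0.66  0.45 -1.26  0.71  0.32]
40 60 -1 [-1.16  0.76 -2.85 -1.44  0.67 -2.64 -1.42  0.66 -2.7  -1.26  0.71 -2.82]
40 80 1 [-1.14  0.77  0.58 -1.41  0.67  0.78 -1.39  0.66  0.73 -1.23  0.72  0.61]
40 80 -1 [-1.14  0.77 -2.56 -1.41  0.67 -2.36 -1.39  0.66 -2.41 -1.23  0.72 -2.53]
40 100 1 [-1.13  0.77  0.88 -1.39  0.66  1.08 -1.37  0.66  1.02 -1.22  0.71  0.91]
40 100 -1 [-1.13  0.77 -2.26 -1.39  0.66 -2.06 -1.37  0.66 -2.12 -1.22  0.71 -2.23]
36 0 1 [-1.17  0.68 -0.75 -1.52  0.59 -0.46 -1.49  0.59 -0.52 -1.28  0.63 -0.7 ]
36 0 -1 [-1.17  0.68  2.39 -1.52  0.59  2.68 -1.49  0.59  2.62 -1.28  0.63  2.44]
36 20 1 [-1.13  0.69 -0.44 -1.45  0.6  -0.18 -1.43  0.59 -0.24 -1.24  0.64 -0.4 ]
36 40 1 [-1.1   0.7  -0.15 -1.4   0.6   0.09 -1.37  0.6   0.04 -1.19  0.65 -0.11]
36 60 1 [-1.07  0.71  0.14 -1.34  0.61  0.37 -1.32  0.6   0.31 -1.15  0.66  0.17]
36 80 1 [-1
[... 1281 characters left out ...]
53 -1.38  0.52  2.46 -1.16  0.58  2.27]
32 20 1 [-1.02  0.65 -0.6  -1.35  0.53 -0.33 -1.32  0.53 -0.39 -1.12  0.59 -0.57]
32 20 -1 [-1.02  0.65  2.54 -1.35  0.53  2.82 -1.32  0.53  2.75 -1.12  0.59  2.58]
32 40 1 [-0.98  0.66 -0.31 -1.28  0.54 -0.06 -1.25  0.54 -0.12 -1.07  0.61 -0.28]
32 60 1 [-0.95  0.68 -0.02 -1.23  0.55  0.21 -1.19  0.55  0.15 -1.03  0.62  0.01]
32 80 1 [-0.92  0.69  0.27 -1.18  0.56  0.49 -1.15  0.56  0.42 -0.99  0.63  0.29]
32 80 -1 [-0.92  0.69 -2.87 -1.18  0.56 -2.66 -1.15  0.56 -2.72 -0.99  0.63 -2.85]
32 100 1 [-0.9   0.7   0.57 -1.15  0.56  0.77 -1.11  0.56  0.71 -0.96  0.64  0.58]
32 100 -1 [-0.9   0.7  -2.57 -1.15  0.56 -2.37 -1.11  0.56 -2.44 -0.96  0.64 -2.56]
```

```bash
cat >> geo.py <<'E'
C=np.array([.4935,-.292,.09])-.008*n; t=np.cross(n,s)
ph=np.radians(40); rad=-np.cos(ph)*s+np.sin(ph)*t; GR=rv(-n,rad)
E
python3 - <<'E'
from geo import *; from vis import *
p=telemetry.read_ee_pos(); bot.move_straight([p[0],p[1],.45],velocity=.35)
bot.goto([.45,0,.42],rv(-ez,-rx))
bot.goto(C+.0525*rad+.13*n,GR); 
T=tool(); im=optics.read_camera("wrist"); cv2.imwrite("pics/w1.png",im[:,:,::-1]); np.save("w1.npy",T)
print(telemetry.read_t(),T[:3,3],C+.0525*rad+.13*n,telemetry.read_joint_positions())
m=optics.camera_model("wrist");W=np.linalg.inv(T@m["T_tool_cam"])
for q in(C+.016*n,C+.016*n+.065*rad,C+.016*n-.065*rad):
    c=W[:3,:3]@q+W[:3,3];print(m["cx"]+m["fx"]*c[0]/-c[2],m["cy"]-m["fy"]*c[1]/-c[2])
E
```

```text
5.0167 [ 0.50896632 -0.17863707  0.15806551] [ 0.50855789 -0.17867344  0.15760622] [ 0.05656074  0.48649212  2.13617045 -1.1095555   0.79439761 -0.06322565]
247.73293339292962 228.44075998248354
343.1848200611428 228.37312669222854
152.28735747718883 228.50838880119827
```

View pics/w1.png

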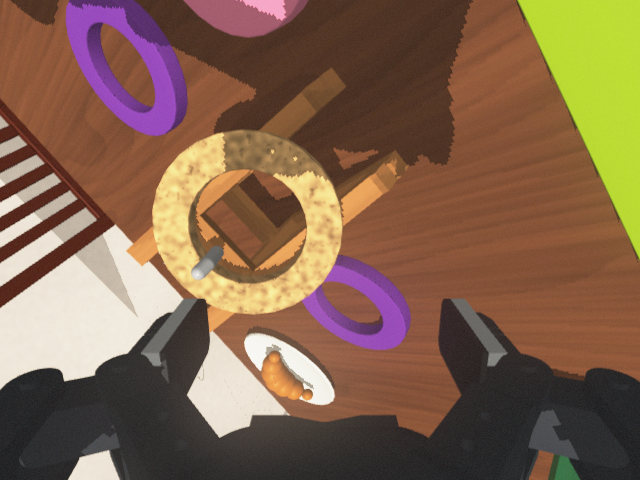

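```bash
python3 - <<'E'
from geo import *; from vis import *
np.set_printoptions(precision=4,suppress=True)
T=np.load("w1.npy");im=cv2.imread("pics/w1.png");h=cv2.cvtColor(im,cv2.COLOR_BGR2HSV)
o=cv2.inRange(h,(17,60,60),(28,200,255)); r=np.zeros_like(o); r[120:322,145:350]=o[120:322,145:350]
r=cv2.morphologyEx(cv2.morphologyEx(r,cv2.MORPH_CLOSE,np.ones((7,7))),cv2.MORPH_OPEN,np.ones((7,7)))
cs,_=cv2.findContours(r,cv2.RETR_CCOMP,cv2.CHAIN_APPROX_NONE)
for c in sorted(cs,key=cv2.contourArea)[::-1][:2]:
    if cv2.contourArea(c)>15000:c=cv2.convexHull(c)
    Q=[]
    for p in c[:,0]:
        q0,d=ray("wrist",p,T); q=q0+d*(((C+.016*n-q0)@n)/(d@n)); w=q-C; Q.append((w@s,w@t))
    Q=np.array(Q);(x,y),e=cv2.minEnclosingCircle((Q*1000).astype(np.float32))
    A=np.c_[2*Q,np.ones(len(Q))];k=np.linalg.lstsq(A,(Q**2).sum(1),rcond=None)[0];R0=np.sqrt(k[2]+k[0]**2+k[1]**2)
    print(cv2.contourArea(c),"centre offset s,t",k[:2],"R",R0,"enc",x,y,e, "resid",np.abs(np.linalg.norm(Q-k[:2],axis=1)-R0).max())
# rails yaw check in the face plane: rail right edges (bottom, up) clicks
E
```

```text
27291.0 centre offset s,t [-0.0001 -0.0005] R 0.06451531435751467 enc -0.38957679271698 -0.5633786916732788 65.33609008789062 resid 0.0010641530717127035
10126.5 centre offset s,t [ 0.0006 -0.0008] R 0.039855536132597645 enc 6.917850017547607 -0.1258898228406906 47.703346252441406 resid 0.014144615736210953
```

The wrist view shows the ring's outer edge centred at about (247,222). On its plane it fits R = 64.5 mm with the centre within 0.6 mm of my estimate, so I'll grasp.

```bash
python3 - <<'E'
from geo import *; from vis import *
np.set_printoptions(precision=4,suppress=True)
bot.set_gripper(.055)
g=C+.0525*rad-.0005*t
print(bot.move_straight(g+.03*n,attitude=GR,velocity=.2), bot.move_straight(g+.0015*n,attitude=GR,velocity=.06,max_force=12))
T=tool();print("depth",(T[:3,3]-C)@n)
bot.set_gripper(0); print("w",telemetry.read_gripper_width(),telemetry.read_grip_force(),telemetry.read_contact_force())
print(bot.move_straight(g+.0025*n+.016*s,velocity=.06,max_force=30))
print(telemetry.read_contact_force())
print(bot.move_straight(g+.06*n+.016*s,velocity=.12,max_force=30))
print(telemetry.read_contact_force(),telemetry.read_gripper_width(),telemetry.read_t())
T=tool();np.save("w2.npy",T); cv2.imwrite("pics/w2.png",optics.read_camera("wrist")[:,:,::-1])
E
```

```text
False False
depth 0.0016462090200250277
w 0.024180489090397942 56.432008382398635 [-1.7774  6.486   8.8186]
False
[ 0.4831 -0.5342 -1.2328]
False
[-0.0109 -0.5374 -1.99  ] 0.02448546852618111 8.1333
```

View pics/w2.png

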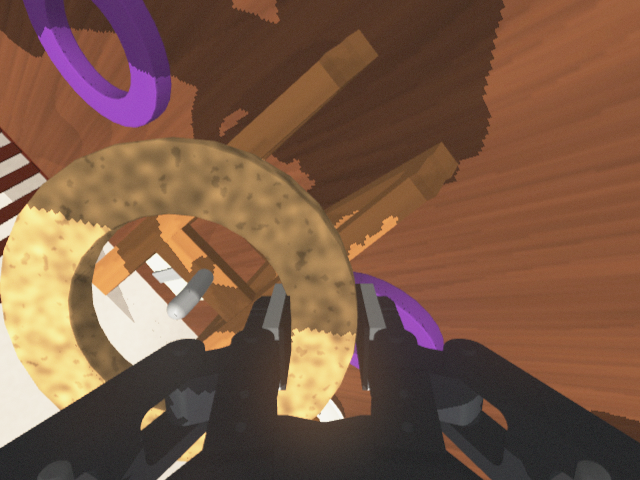

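The ring is gripped by its band (26 mm wide between the pads at about (325,350)) and free of the hook tip at (185,300). Next I'll lay it down.

```bash
python3 - <<'E'
from geo import *; from vis import *
np.set_printoptions(precision=4,suppress=True)
M=np.array([.528,.013,0]); radh=-np.cos(ph)*rx+np.sin(ph)*t; D=rv(-ez,radh); P=M+.0525*radh
print(bot.inverse_kinematics(P+.1*ez,D))
p=telemetry.read_ee_pos(); bot.move_straight(p+.08*n+.02*ez,velocity=.2)
bot.goto(P+.08*ez,D)
print(bot.move_straight(P+.016*ez,attitude=D,velocity=.15))
print(bot.move_straight(P+.001*ez,velocity=.02,max_force=4), telemetry.read_ee_pos(),telemetry.read_contact_force(),telemetry.read_t())
E
```

```text
[ 0.0503  0.5224  1.9268  0.      0.6924 -0.9899]
False
True [0.5546 0.0583 0.0038] [-0.4387 -0.1065  9.0924] 11.0083
```

```bash
cat >> geo.py <<'E'
L=np.radians(32); zt=np.array([0,np.sin(L),-np.cos(L)]); HR=rv(zt,np.array([-1.,0,0]))
E
python3 - <<'E'
from geo import *; from vis import *
np.set_printoptions(precision=4,suppress=True)
bot.set_gripper(.05); p=telemetry.read_ee_pos(); bot.move_straight(p+.08*ez,velocity=.15)
H=np.array([.536,.224,.117])
bot.goto(H+.019*zt-.13*zt,HR); 
T=tool();np.save("w3.npy",T); cv2.imwrite("pics/w3.png",optics.read_camera("wrist")[:,:,::-1]); cv2.imwrite("pics/top3.png",optics.read_camera("top")[:,:,::-1])
print(T[:3,3],telemetry.read_t(),telemetry.read_joint_positions())
t3=cv2.imread("pics/top3.png");h=cv2.cvtColor(t3,cv2.COLOR_BGR2HSV); r=np.zeros((480,640),np.uint8); r[200:298,252:353]=cv2.inRange(h,(10,50,60),(24,170,255))[200:298,252:353]
r=cv2.morphologyEx(r,cv2.MORPH_OPEN,np.ones((3,3)))
c=max(cv2.findContours(r,cv2.RETR_EXTERNAL,cv2.CHAIN_APPROX_NONE)[0],key=cv2.contourArea);e=cv2.fitEllipse(cv2.convexHull(c));print(e,plane("top",e[0],.017))
E
```

```text
[0.536  0.1652 0.211 ] 15.275 [-0.1156  0.4196  1.9326  0.6843  0.9838  2.5807]
((288.0444030761719, 247.1896514892578), (97.11262512207031, 157.9536590576172), 72.55221557617188) [0.5288 0.0469 0.017 ]
```

View pics/w3.png

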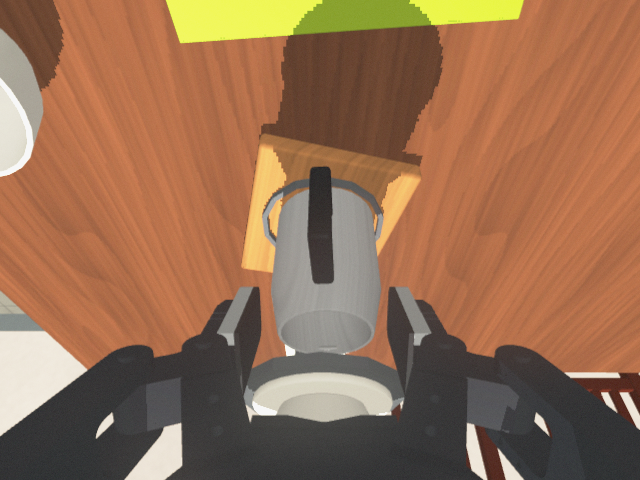

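View pics/top3.png

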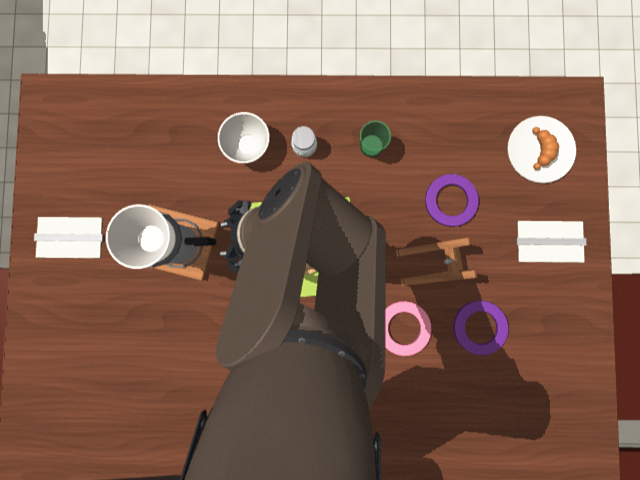

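The wrist view shows the jug's handle as a dark bar from (320,168) to (323,283), between the open fingers. The trivet is hidden by the arm in the top view, and all other objects look unmoved. I'll measure the handle in the wrist view and check the trivet in the side view.

```bash
python3 - <<'E'
from geo import *; from vis import *
np.set_printoptions(precision=4,suppress=True)
T=np.load("w3.npy");m=optics.camera_model("wrist");W=np.linalg.inv(T@m["T_tool_cam"])
def pr(q):
    c=W[:3,:3]@q+W[:3,3];return np.array([m["cx"]+m["fx"]*c[0]/-c[2],m["cy"]-m["fy"]*c[1]/-c[2]])
for k,(x,z) in dict(top_in=(-.045,.108),top_out=(-.1,.108),bot_out=(-.1,.028)).items(): print(k,pr(np.array([.536,.316+x,.02+z])))
im=cv2.imread("pics/w3.png");h=cv2.cvtColor(im,cv2.COLOR_BGR2HSV)
b=np.zeros((480,640),np.uint8);b[160:290,300:345]=(im[160:290,300:345].max(2)<75)*255
for y in range(164,290,6):
    x=np.where(b[y])[0]; 
    if len(x): print(y,x.min(),x.max(),(x.min()+x.max())/2,im[y,int(x.mean())])
s=optics.read_camera("side"); cv2.imwrite("pics/side3.png",cv2.resize(s[170:350,190:430],(720,540),interpolation=cv2.INTER_CUBIC)[:,:,::-1])
E
```

```text
top_in [322.6868 284.6914]
top_out [322.5823 235.7182]
bot_out [322.9034 158.7678]
170 311 329 320.0 [42 46 45]
176 310 330 320.0 [41 40 43]
182 309 330 319.5 [45 44 47]
188 310 330 320.0 [47 47 50]
194 309 331 320.0 [49 45 53]
200 309 331 320.0 [47 46 51]
206 309 331 320.0 [47 48 50]
212 309 331 320.0 [45 46 52]
218 309 330 319.5 [49 52 56]
224 308 331 319.5 [47 51 57]
230 308 331 319.5 [54 54 61]
236 308 331 319.5 [55 58 65]
242 309 331 320.0 [52 56 63]
248 309 331 320.0 [52 54 61]
254 310 332 321.0 [50 51 61]
260 311 332 321.5 [55 56 63]
266 312 332 322.0 [57 59 65]
272 312 332 322.0 [55 54 60]
278 313 332 322.5 [59 59 65]
```

View pics/side3.png

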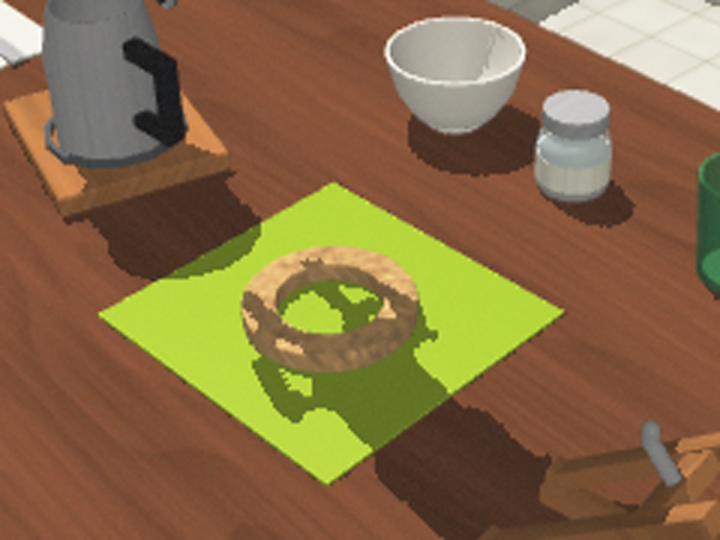

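The trivet lies flat and well inside the mat, with its ellipse centre at about (300.2,273.3) in the side view. The handle fits my estimate, with a refined grasp point at (0.5375, 0.225, 0.117) and a yaw of about 1.8°. I'll grasp it and do a small test lift.

```bash
cat >> geo.py <<'E'
hd=np.array([-.03,1,0]);hd/=np.linalg.norm(hd); zt=np.sin(L)*hd-np.cos(L)*ez; HR=rv(zt,np.array([-1,-.03,0])); H=np.array([.5375,.225,.117])
E
python3 - <<'E'
from geo import *; from vis import *
np.set_printoptions(precision=4,suppress=True)
print("trivet",plane("side",(300.2,273.3),.011))
G=H+.019*zt
print(bot.move_straight(G-.04*zt,attitude=HR,velocity=.12),bot.move_straight(G,attitude=HR,velocity=.06,max_force=8))
print(telemetry.read_ee_pos(),G); bot.set_gripper(0)
print(telemetry.read_gripper_width(),telemetry.read_grip_force(),telemetry.read_contact_force(),telemetry.read_t())
s0=optics.read_camera("side")
print(bot.move_straight(G+.014*ez,velocity=.04,max_force=30),telemetry.read_contact_force(),telemetry.read_wrist_torque(),telemetry.read_gripper_width())
np.save("w4.npy",tool()); cv2.imwrite("pics/w4.png",optics.read_camera("wrist")[:,:,::-1])
s=optics.read_camera("side"); f=lambda a:cv2.resize(a[100:250,170:290],(400,500),interpolation=cv2.INTER_CUBIC)
cv2.imwrite("pics/side4.png",np.hstack([f(s0),f(s)])[:,:,::-1]); print(telemetry.read_t())
E
```

```text
trivet [0.5238 0.0074 0.011 ]
False False
[0.5372 0.2351 0.1009] [0.5372 0.2351 0.1009]
0.014800225012600279 58.95116463303566 [-0.1197 -3.0099  3.8539] 17.4583
False [-0.0382 -0.5226 -5.5286] [-0.9818 -0.0085 -0.0292] 0.014917856009523632
18.1083
```

View pics/side4.png

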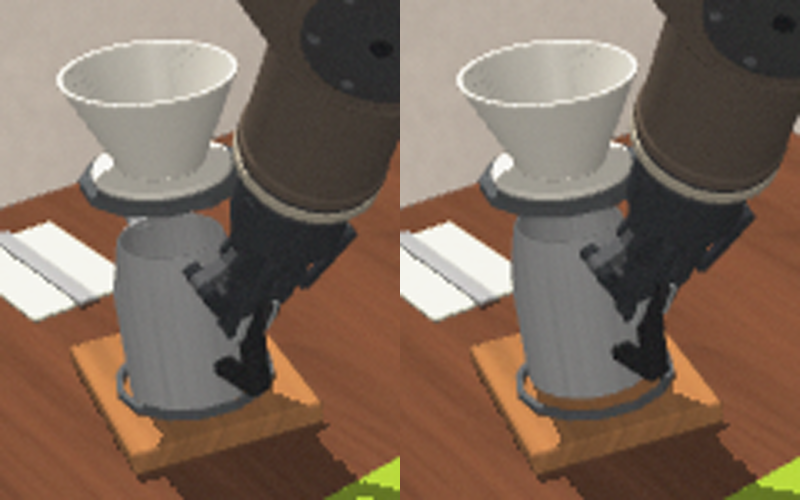

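The jug lifted cleanly and stays upright (its left edge keeps its slope), and the dripper is undisturbed. Next I'll refine the trivet centre by a circle fit.

```bash
python3 - <<'E'
from geo import *; from vis import *
np.set_printoptions(precision=4,suppress=True)
for nme,poly in(("side",[(302,231),(223,274),(298,331),(377,274)]),("top",[(349,197),(250,203),(255,299),(355,293)])):
    im=optics.read_camera(nme)[:,:,::-1].copy();cv2.imwrite(f"pics/{nme}5.png",im); h=cv2.cvtColor(im,cv2.COLOR_BGR2HSV)
    k=np.zeros((480,640),np.uint8);cv2.fillPoly(k,[np.array(poly)],255);k=cv2.erode(k,np.ones((7,7)))
    m=cv2.morphologyEx(cv2.inRange(h,(8,60,40),(24,200,255))&k,cv2.MORPH_OPEN,np.ones((3,3)))
    c=max(cv2.findContours(m,cv2.RETR_EXTERNAL,cv2.CHAIN_APPROX_NONE)[0],key=cv2.contourArea);c=cv2.convexHull(c)[:,0]
    print(nme,cv2.boundingRect(c),len(c)); e=cv2.fitEllipse(c)
    z=np.where(c[:,1]<e[0][1]-4,.019,np.where(c[:,1]>e[0][1]+4,.003,np.nan)) if nme=="side" else np.full(len(c),.019)
    Q=np.array([plane(nme,p,w)[:2] for p,w in zip(c,z) if w==w])
    A=np.c_[2*Q,np.ones(len(Q))];r=np.linalg.lstsq(A,(Q**2).sum(1),rcond=None)[0];print(r[:2],np.sqrt(r[2]+r[0]**2+r[1]**2))
E
```

```text
side (271, 252, 58, 42) 27
[0.5266 0.013 ] 0.0630451593190165
top (263, 204, 69, 79) 13
[0.5158 0.0518] 0.11435292551203978
```

```bash
python3 - <<'E'
from geo import *; from vis import *
np.set_printoptions(precision=4,suppress=True)
G=H+.019*zt; d=np.array([.527-.5347,.013-.317,0])
print(bot.move_straight(G+.02*ez,velocity=.04))
print(bot.move_straight(G+d+.02*ez,velocity=.11,max_force=30),telemetry.read_contact_force())
print(bot.move_straight(G+d+.004*ez,velocity=.04,max_force=20))
print(bot.move_straight(G+d-.006*ez,velocity=.012,max_force=2.5),telemetry.read_ee_pos()-G-d,telemetry.read_contact_force(),telemetry.read_t())
s=optics.read_camera("side");cv2.imwrite("pics/side6.png",cv2.resize(s[120:345,200:440],(720,600)[::1],interpolation=cv2.INTER_CUBIC)[:,:,::-1])
E
```

```text
False
False [ 0.2337  0.1871 -5.4189]
False
True [ 0.0001 -0.0002 -0.0006] [ 0.0924 -2.4555  5.5972] 22.475
```

View pics/side6.png

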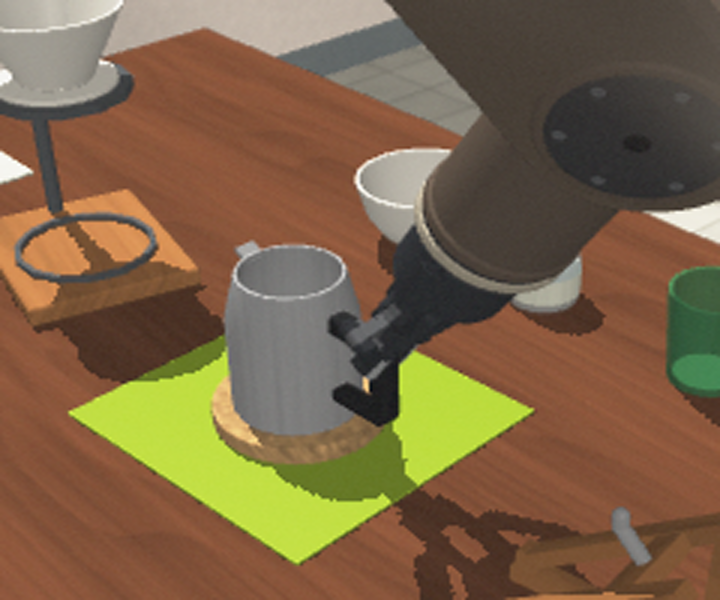

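The jug stands on the trivet, base near (290,425), upright and centred. Contact came at the expected height. I'll release, retreat and check.

```bash
python3 - <<'E'
from geo import *; from vis import *
np.set_printoptions(precision=4,suppress=True)
bot.set_gripper(.045); p=telemetry.read_ee_pos()
bot.move_straight(p-.1*zt,velocity=.1)
bot.goto([.35,-.35,.4],rv(-ez,-rx)); print(telemetry.read_t(),telemetry.read_contact_force())
t=optics.read_camera("top");s=optics.read_camera("side")
o=np.hstack([cv2.resize(t[90:310,90:370],(400,314)),cv2.resize(s[120:345,200:440],(335,314))])
cv2.imwrite("pics/end.png",o[:,:,::-1])
E
```

```text
28.2583 [ 0.2316 -0.3658 -0.4029]
```

View pics/end.png

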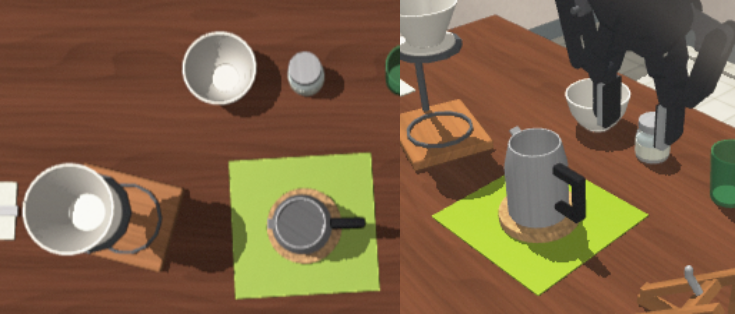

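The jug (rim at about (302,223)) sits upright in the middle of the trivet, the trivet is inside the mat, and the dripper, bowl and jar are in place.

```bash
python3 -c "
from cell import job_done
print(job_done())"
```

```text
the job is handed in; nothing more can be done
None
```

The job is handed in at about 28 s on the robot's clock: the cork trivet lies flat inside the mat, the jug stands upright in its middle, and the dripper, bowl, tumbler and jam jar look unmoved in the camera images.

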